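Set up the steamer corner on the kitchen counter

TASK

Clear the wooden fork off the stone trivet and lay it flat on the counter to the left of the trivet (the robot's own left), centred along that edge and parallel to it, a finger's width clear of the stone, prongs pointing away from the robot. Stack the steel steamer on the middle of the trivet, the deep tier at the bottom and the shallow tier nested on top of it. Stand the salt cellar on the little wooden rack, in line with its two spice jars and midway between them, keeping it upright all the way, and leave the spatula, the oil bottle and the bowl where they are.

Things in the scene. Friction and masses are not known exactly. Their poses are not given: they have to be found in the camera images.
- fork: Loose flat wooden cooking fork, 210 long; starts lying across the trivet's top. Origin: middle of its length, on its underside, z up. +x points to the prongs. Handle 16 wide (y), 12 thick, x = -105 to 30; head 36 wide, 10 thick, x = 30 to 64; three prongs to x = 105. About 45 g; balances near the origin: grip the handle there.
- deep_tier: Loose steel steamer tier, deep: round open pan, diameter 140 at the rim (134 inside), 132 at the base, 60 high, plain floor 4 thick, two small wire lugs outside at +y and -y (to 84 from the axis, 45 up). Central upright lifting post, diameter 16, top 50 above the underside (10 below the rim): lift it by this. About 350 g. Origin: centre of underside, z up.
- shallow_tier: Loose steel steamer tier, shallow: round open pan, diameter 140, 40 high, wall 3, no lugs, perforated floor 11 above the underside. Central lifting post, diameter 16, top 50 above the underside (10 above rim). A foot 120 across, 8 high (lowest 4: 112 across) drops into the deep tier's rim; seated, its underside is 52 above the deep tier's. About 280 g. Origin: centre of underside, z up.
- salt_cellar: Loose round ceramic salt cellar, white body with a closed, domed hinged lid in blue-grey glaze: diameter 58, 50 high in all, straight side up to 40. About 250 g. Origin: centre of the underside, z up.
- trivet: Fixed square grey stone trivet, 150 by 150, 15 high, shallow grooves on top. Origin: centre of its underside on the counter. +x points away from the robot and +y to the robot's left, to within 0.2 rad, square to its edges.
- rack: Fixed dark wooden board, 236 (its x) by 80 (its y), 12 thick, with a squat terracotta spice jar (diameter 48, top 59 above the counter) fixed at each end, at x = -90 and +90; the free space between them is 132 long. Long side points away from the robot within 0.25 rad. Origin: centre of the board's underside, on the counter; its top is 12 higher.
- spatula: Bystander: loose yellow silicone spatula, 245 long, 55 wide at the blade, lying near the far edge of the counter. Origin near the middle of its underside.
- oil_bottle: Bystander: loose green glass oil bottle, 64 in diameter, 200 high, standing near the far edge. Origin: centre of its base.
- bowl: Bystander: loose blue glazed bowl, 100 in diameter, 50 high, standing near the far edge. Origin: centre of its base.

How it is judged:
At the end, for the whole second after the job is handed in: Deep tier on the trivet, centred to 15 mm; shallow tier seated in it, level; cellar upright on the rack, 15 mm each way of mid-gap; fork flat on the counter at the trivet's left (+y) edge, 17-58 mm from it to fork centre line, 30 mm lengthwise, 0.2 rad, prongs away from robot; all at rest (horizontal distance between deep_tier and trivet below 0.015 m and z of deep_tier in the frame of trivet between 0.011 and 0.019 m and horizontal distance between shallow_tier and deep_tier below 0.01 m and z of shallow_tier in the frame of deep_tier between 0.048 and 0.056 m and angle between each of shallow_tier, deep_tier, fork's own z axis and vertical below 0.06 rad and x of salt_cellar in the frame of rack between -0.015 and 0.015 m and y of salt_cellar in the frame of rack between -0.015 and 0.015 m and z of salt_cellar in the frame of rack between 0.008 and 0.016 m and angle between salt_cellar's own z axis and vertical below 0.08 rad and y of fork in the frame of trivet between 0.092 and 0.133 m and x of fork in the frame of trivet between -0.03 and 0.03 m and height (world z) of fork below 0.006 m and angle between the x axis of fork and the x axis of trivet, either way round below 0.2 rad and y of trivet in the frame of fork below 0 m and linear speed of each of deep_tier, shallow_tier, salt_cellar, fork below 0.02 m/s); the robot touches nothing.
It fails at once if the salt cellar is tipped by more than about 30 degrees (angle between salt_cellar's own z axis and vertical above 0.52 rad).
It fails at once if the spatula, the oil bottle or the bowl is shifted by more than 25 mm (distance of any of spatula, oil_bottle, bowl from where it was at the start of the episode above 0.025 m).
It also fails if it takes over 141 s, if anything falls off the work surface, if the arm or the gripper's body presses on something with over 40 N, if the wrist force passes 120 N, or if a joint passes its speed limit or range.

ROBOT

A 6-joint arm with a two-finger parallel gripper is mounted at the origin on the work surface. World frame = base frame: x ahead of the robot, y to its left, z up, the work surface at z = 0. Lengths are in m, angles in rad, forces in N, time in s.
With the tool pointing down it reaches from about 0.275 to 0.975 m from the base axis. Payload 8.4 kg.
Tool frame: the origin (TCP) lies at the very end of the fingers, on their centre line; the grasp point (between the pads) lies 19 mm behind it; z points along the fingers, y is the line along which they close (so a half turn about z gives the same grasp; the last joint's range is limited). The gripper opens to 92 mm and grips with 3 to 60 N. Pads are 20 mm wide; open, the fingers measure 128 mm over their backs; the gripper's body (75 mm by 189 mm) begins 69 mm behind the grasp point.
Start: joints at [-1.145, 0.353, 1.633, -0, 1.155, -0.002], TCP at [0.259, -0.569, 0.215] pointing down, gripper open.
Joint ranges: [-2.63, 2.63], [-0.92, 2.1], [0.06, 2.66], [-1.3, 4.44], [0, 2.69], [-3.02, 3.02]. Speed limits (rad/s): [2.22, 2.22, 2.79, 3.14, 3.14, 3.14].

INTERFACE

Orientations are given as a unit quaternion [x, y, z, w].
In Python, from rig import * gives the robot as it stands. The module is installed in compiled form; this text tells all that it offers.
- The arm moves only by the tool drive_tool, never from a script. Its argument "series" is a list of rows, each a list of 7 numbers: the turn, a rotation vector about the tool's x, y, z in degrees, then the shift along the tool's x, y, z in m, then the closure, from 0 (fully open) to 1 (shut). A call has exactly 5 rows; each row is the pose to reach, as a shift and turn from the pose commanded when the call began, along the tool's axes at that moment; what a row does not reach only later rows make up. A row lasts 1/12 s, in which the tool goes at most 41.7 mm and 7.16 degrees, less where a joint would pass 70% of its speed; a pose out of reach is approached as far as the arm can. A call with a gripper value outside its range is refused whole. The fingers move at their own pace and stop on an object; "newtons" is the grip in N (left out, the last holds). Time passes only in rows, so rows that repeat a pose let the fingers close, or fill a call up. It gives the time, the measured TCP pose, the force, the opening and the grip force at its end, in the units of the state.
- get_obs(): the state, without advancing time (a new reading comes with each control period).
- get_image(name): name is "scene" or "top" or "wrist"; returns (picture, depth): 480x640x3 uint8, blue, green, red; 480x640 float32, m along the optical axis (not along the pixel's ray), 0 where there is no reading.
- camera_info(name): a dict with "vfov" (degrees; the focal length in pixels is half the picture's height over the tangent of half this angle, whatever the lens; pixels are square), "cx", "cy" (the principal point, pixels), "position" and "attitude" of the camera in the world; the wrist camera has in their place "tool_from_camera" (4x4, takes a point from camera to tool coordinates, whose origin is the TCP and whose axes are the flange's). Camera axes: x right, y down, z forward; pixel columns grow to the right and rows downward; lengths in m; the calibration is good to about 2 mm. A picture is of the moment at which its call begins: read the wrist's pose just before it. camera_info takes no time and is no camera call.
- hand_in(): hands the job in; it is judged then, once.
The state is a dict: "time_s": time; "joints": joint angles; "joint_velocities": joint speeds; "joint_torque": joint torques, N m; "tool_pos": TCP position; "tcp_rot": TCP orientation; "force": force on the tool from outside, world axes, zero at the start; "torque": the same for the moment, N m; "width": finger opening in m; "grip_force": force on a finger pad.
Only numpy, scipy, OpenCV 4.12 (cv2) and the standard library are available. Lean on these libraries where they do the work, as an engineer would, in place of code of your own. Each camera call takes 0.05 s, during which the arm holds its last target. There are 200 camera calls.

## Working session

There is one attempt and no reset: what is moved stays moved. The work goes in short steps, Python scripts to look and compute and a tool call to move; the robot and the scene stay as the last step left them, time stands still between calls to the robot, and variables do not carry over. Pictures are saved under pics/ and viewed, at most 14 in all, crops included, and the job is handed in when it is done.

Besides the shell and the picture viewer there is one more tool, called after "Request:" in YAML: its name, and indented under it one key for each argument. drive_tool: Moves the arm, as the interface text tells. Its arguments: {"type":"object","properties":{"series":{"type":"array"},"newtons":{"type":"number"}},"required":["series"]}

```bash
mkdir -p pics; cat > h.py <<'E'
from rig import *
import numpy as np, cv2
from scipy.spatial.transform import Rotation as R
def cam(n,obs=None):
    i=camera_info(n); f=240/np.tan(np.radians(i["vfov"])/2)
    if n=="wrist":
        T=np.array(i["tool_from_camera"]); r=R.from_quat(obs["tcp_rot"]).as_matrix()
        return f,i["cx"],i["cy"],r@T[:3,:3],r@T[:3,3]+np.array(obs["tool_pos"])
    a=np.array(i["attitude"]); m=R.from_quat(a).as_matrix() if a.size==4 else a.reshape(3,3)
    return f,i["cx"],i["cy"],m,np.array(i["position"])
def ray(c,uv,z):
    f,cx,cy,m,p=c; uv=np.atleast_2d(uv).astype(float)
    d=np.c_[(uv[:,0]-cx)/f,(uv[:,1]-cy)/f,np.ones(len(uv))]@m.T
    return p+d*((z-p[2])/d[:,2])[:,None]
def cloud(c,depth):
    f,cx,cy,m,p=c; v,u=np.mgrid[:480,:640]
    return np.stack([(u-cx)/f*depth,(v-cy)/f*depth,depth],-1)@m.T+p
E
python3 - <<'E'
from h import *
o=get_obs(); print(o)
for n in ("top","scene","wrist"): print(n,camera_info(n))
im,d=get_image("top"); cv2.imwrite("pics/top0.png",im); np.save("top0.npy",d)
im,d=get_image("scene"); cv2.imwrite("pics/scene0.png",im)
E
```

```text
{'time_s': 0.0, 'joints': array([-1.14538146e+00,  3.53633810e-01,  1.63411218e+00,  3.68353379e-06,
        1.15523348e+00, -2.34833317e-03]), 'joint_velocities': array([-0.00175121, -0.0011478 ,  0.00053802, -0.00042065, -0.0001998 ,
       -0.0004302 ]), 'joint_torque': array([-3.03363820e-03, -5.93851805e+01, -3.34219694e+01,  6.95512374e-02,
        2.32906180e-02, -3.02250658e-05]), 'tool_pos': array([ 0.25909832, -0.56821852,  0.21388206]), 'tcp_rot': array([ 9.77214314e-01,  2.12253866e-01, -1.43940838e-04, -6.78307447e-04]), 'force': array([-0.21259332, -0.41991969,  0.51187633]), 'torque': array([-0.03676457,  0.04621316,  0.00685687]), 'grip_force': 0.0, 'width': 0.09157811935388539}
top {'vfov': 55.37472571343703, 'cx': 325.8417694602444, 'cy': 237.81423488339505, 'position': array([ 0.55156965, -0.01766566,  0.97667215]), 'attitude': array([ 0.71570541, -0.69694953,  0.03862599, -0.02313332])}
scene {'vfov': 52.511437009917294, 'cx': 312.99310841753237, 'cy': 239.52819736558627, 'position': array([1.31072006, 0.46308174, 0.83854733]), 'attitude': array([ 0.41269111,  0.81933628, -0.35285317, -0.18403466])}
wrist {'vfov': 63.87619775439969, 'cx': 318.4301900463038, 'cy': 237.84606042880102, 'tool_from_camera': array([[-8.65441889e-04, -9.59559921e-01, -2.81503124e-01,
         7.96591185e-02],
       [ 9.99999446e-01, -6.61749080e-04, -8.18653489e-04,
        -5.92988938e-04],
       [ 5.99262644e-04, -2.81503677e-01,  9.59559962e-01,
        -1.69621561e-01],
       [ 0.00000000e+00,  0.00000000e+00,  0.00000000e+00,
         1.00000000e+00]])}
```

View pics/top0.png

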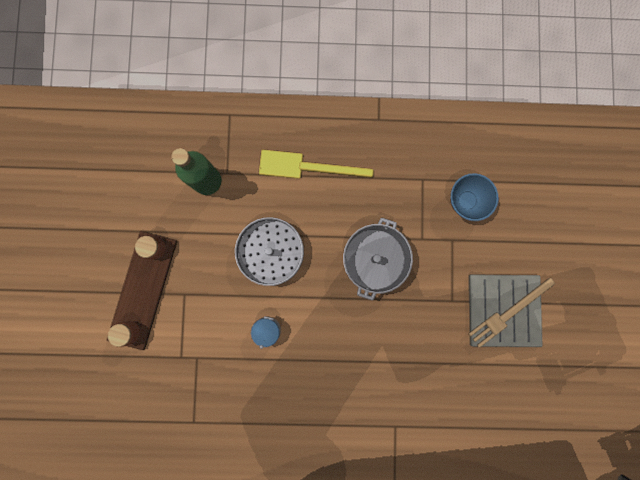

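View pics/scene0.png

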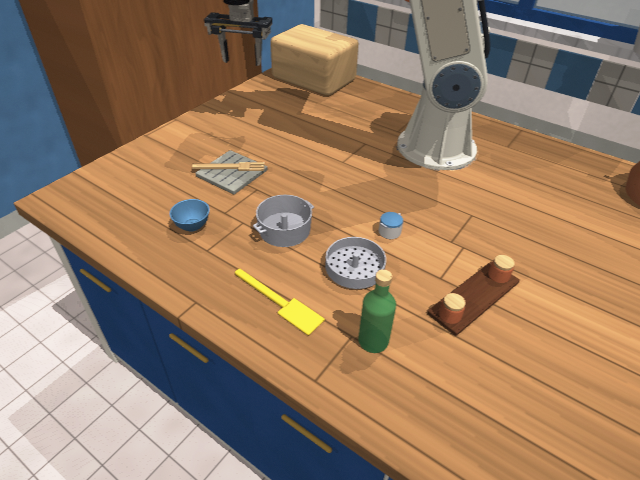

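The top view has up as away from the robot and left as +y. The trivet is at about (505,311), with the fork across it: prongs at (475,338), handle end at (552,282). The deep tier is at (378,259), the shallow tier at (270,252), the cellar at (265,332) and the rack jars at (147,245) and (120,335). The scene view agrees with this layout.

```bash
python3 - <<'E'
from h import *
im=cv2.imread("pics/top0.png"); d=np.load("top0.npy"); c=cam("top"); P=cloud(c,d)
print("table z",np.median(P[380:400,100:200,2]), np.std(P[380:400,100:200,2]))
hsv=cv2.cvtColor(im,cv2.COLOR_BGR2HSV)
def win(u0,u1,v0,v1):
    m=np.zeros((480,640),bool); m[v0:v1,u0:u1]=1; return m
def big(m):
    k=max(cv2.findContours(m.astype(np.uint8),0,2)[0],key=cv2.contourArea); return k[:,0,:]
z=P[...,2]
# tiers: height mask, rim circle
for n,w,h in (("deep",win(335,420,215,305),.06),("shal",win(225,312,210,292),.04)):
    m=w&(z>h-.012)&(z<h+.01)
    q=P[m]; k=big(m); (u,v),r=cv2.minEnclosingCircle(cv2.convexHull(k)); 
    X=ray(c,k,h)[:,:2]; (x,y),r=cv2.minEnclosingCircle(X.astype(np.float32))
    print(n,"rim z",np.median(q[:,2]),"encl",x,y,r)
    # post
    pw=w&(np.hypot(P[...,0]-x,P[...,1]-y)<.03)&(z>.035)
    print("  post",P[pw].mean(0),pw.sum(),P[pw][:,2].max())
m=win(245,285,312,352)&(hsv[...,0]>90)&(hsv[...,0]<125)&(hsv[...,1]>90); k=big(m)
X=ray(c,k,.042)[:,:2].astype(np.float32); print("lid",cv2.minEnclosingCircle(X), z[m].max(),np.median(z[m]))
m=win(245,285,312,352)&(z>.02); X=P[m]; print("cellar heightmask",X[:,:2].min(0),X[:,:2].max(0))
for n,w in (("jarF",win(125,170,225,265)),("jarN",win(100,140,315,352))):
    m=w&(z>.05); k=big(m); print(n,cv2.minEnclosingCircle(ray(c,k,.059)[:,:2].astype(np.float32)),z[m].mean())
m=win(450,560,255,360)&(z>.008)&(z<.04)&(hsv[...,1]<60); k=big(m)
rc=cv2.minAreaRect(ray(c,k,.015)[:,:2].astype(np.float32)); print("trivet",rc,np.median(z[m]))
m=win(450,570,255,360)&(hsv[...,1]>75)&(z>.019); k=big(m)
rc=cv2.minAreaRect(ray(c,k,.027)[:,:2].astype(np.float32)); print("fork",rc,np.median(z[m]))
E
```

```text
table z 0.0021335761744391557 0.07833360303449308
deep rim z 0.05816010657225018 encl 0.5943739414215088 -0.13871346414089203 0.082732655107975
  post [ 0.59451403 -0.13966227  0.05080785] 52 0.05463029863178415
shal rim z 0.0409346490407122 encl 0.6046713590621948 0.07962831854820251 0.07008654624223709
  post [0.60404323 0.0789638  0.05026922] 53 0.05510990066013177
lid ((0.43975144624710083, 0.08059382438659668), 0.027782373130321503) 0.9766721503491103 0.04988305373843538
cellar heightmask [ 0.41142591 -0.01766566] [0.55156965 0.10993119]
jarF ((0.6046208143234253, 0.3206366300582886), 0.024403482675552368) 0.08404448090965821
jarN ((0.43063464760780334, 0.3619728684425354), 0.024643026292324066) 0.07765463179360503
trivet ((0.5102936625480652, -0.41805338859558105), (0.11455807089805603, 0.15224209427833557), 1.4716801643371582) 0.017093635369034355
fork ((0.4952705502510071, -0.4301253855228424), (0.03597457334399223, 0.21016617119312286), 36.94999313354492) 0.0277063716809286
```

```bash
cat >> h.py <<'E'
def psi(o):
    r=R.from_quat(o["tcp_rot"]).as_matrix(); return np.degrees(np.arctan2(r[1,1],r[0,1]))
def plan(*wps, start=None):
    o=get_obs(); cur=np.r_[o["tool_pos"],psi(o)] if start is None else np.array(start,float)
    for w in wps:
        w=np.array(w,float); a=np.radians(cur[3]); dx,dy,dz=w[:3]-cur[:3]
        t=-(w[3]-cur[3])
        s=[-np.sin(a)*dx+np.cos(a)*dy, np.cos(a)*dx+np.sin(a)*dy, -dz]
        print("to",w,"turnz %.1f"%t,"shift",np.round(s,4),"rows %.1f"%max(np.linalg.norm(s)/.0417,abs(t)/7.16)); cur=w
def big(m):
    k=max(cv2.findContours(m.astype(np.uint8),0,2)[0],key=cv2.contourArea); return k[:,0,:]
E
python3 - <<'E'
from h import *
im=cv2.imread("pics/top0.png"); d=np.load("top0.npy"); c=cam("top"); P=cloud(c,d)
hsv=cv2.cvtColor(im,cv2.COLOR_BGR2HSV); z=P[...,2]
m=np.zeros((480,640),np.uint8); m[262:358,460:553]=(hsv[262:358,460:553,1]<60)
m=cv2.morphologyEx(m,cv2.MORPH_OPEN,np.ones((3,3)))
v,u=np.nonzero(m); rc=cv2.minAreaRect(ray(c,np.c_[u,v],.015)[:,:2].astype(np.float32)); print("trivet",rc)
w=np.zeros((480,640),bool); w[130:200,165:225]=1
b=P[w&(z>.15)&(z<.25)]; print("bottle top",b[:,:2].min(0),b[:,:2].max(0),b[:,2].max())
b=P[w&(z>.05)&(z<.14)]; print("bottle body",b[:,:2].min(0),b[:,:2].max(0))
w[:]=0; w[165:230,440:505]=1; b=P[w&(z>.04)&(z<.06)]; print("bowl",b[:,:2].min(0),b[:,:2].max(0))
plan((.30,-.53,.2,-32),(.40,-.47,.2,2),(.495,-.43,.18,37))
E
```

```text
trivet ((0.4937480092048645, -0.41805440187454224), (0.14795435965061188, 0.15169842541217804), 1.3475944995880127)
bottle top [0.73751477 0.20560014] [0.76779275 0.23628946] 0.20586637597508306
bottle body [0.72177385 0.18870803] [0.78424161 0.25152104]
bowl [ 0.6779126 -0.3885712] [ 0.77638599 -0.29030662]
to [  0.3   -0.53   0.2  -32.  ] turnz -33.5 shift [ 0.0531 -0.0178  0.0139] rows 4.7
to [ 0.4  -0.47  0.2   2.  ] turnz -34.0 shift [ 0.1039  0.053  -0.    ] rows 4.7
to [ 0.495 -0.43   0.18  37.   ] turnz -35.0 shift [0.0367 0.0963 0.02  ] rows 4.9
```

Request:
drive_tool:
  series:
    - [0,0,-7,0.01,-0.004,0.003,0.6]
    - [0,0,-14,0.02,-0.008,0.006,0.6]
    - [0,0,-20,0.03,-0.012,0.009,0.6]
    - [0,0,-27,0.042,-0.015,0.012,0.6]
    - [0,0,-33.5,0.053,-0.018,0.014,0.6]
  newtons: 15

```text
time_s: 0.52
tool_pos: [0.3002, -0.5295, 0.1999]
tcp_rot: [0.873, 0.487, 0.0, -0.001]
force: [-0.3, -0.5, -0.1]
width: 0.0605
grip_force: 0.0
```

Request:
drive_tool:
  series:
    - [0,0,-7,0.02,0.01,0,0.6]
    - [0,0,-14,0.04,0.02,0,0.6]
    - [0,0,-20,0.062,0.032,0,0.6]
    - [0,0,-27,0.083,0.042,0,0.6]
    - [0,0,-34,0.104,0.053,0,0.6]

```text
time_s: 0.93
tool_pos: [0.4007, -0.4693, 0.2002]
tcp_rot: [0.692, 0.721, 0.0, -0.0]
force: [-0.0, -0.8, 0.4]
width: 0.0364
grip_force: 0.0
```

Request:
drive_tool:
  series:
    - [0,0,-7,0.007,0.02,0.004,0.6]
    - [0,0,-14,0.014,0.04,0.008,0.6]
    - [0,0,-21,0.022,0.06,0.012,0.6]
    - [0,0,-28,0.03,0.08,0.016,0.6]
    - [0,0,-35,0.037,0.096,0.02,0.6]

```text
time_s: 1.35
tool_pos: [0.4959, -0.429, 0.18]
tcp_rot: [0.443, 0.896, 0.0, -0.0]
force: [-0.4, -0.3, -0.8]
width: 0.0365
grip_force: 0.0
```

```bash
python3 - <<'E'
from h import *
for k in range(1): get_image("top")
o=get_obs(); print(o["time_s"],o["tool_pos"],psi(o),o["joints"],o["width"],o["force"])
im,d=get_image("wrist"); cv2.imwrite("pics/w1.png",im); np.save("w1.npy",d)
c=cam("wrist",o)
hsv=cv2.cvtColor(im,cv2.COLOR_BGR2HSV); P=cloud(c,d); z=P[...,2]
m=(hsv[...,1]>75)&(z>.018)&(z<.04)&(abs(P[...,0]-.495)<.14)&(abs(P[...,1]+.43)<.14); k=big(m)
print("fork",cv2.minAreaRect(ray(c,k,.027)[:,:2].astype(np.float32)),np.median(z[m]))
E
```

```text
1.4 [ 0.4979113  -0.42755456  0.17913381] 37.93822344625124 [-7.12573233e-01  4.34118446e-01  1.59430467e+00  1.55988302e-03
  1.11387206e+00 -1.37540944e+00] 0.036939412423685675 [1.03369253 1.93855557 0.76616409]
fork ((0.49521273374557495, -0.42890089750289917), (0.03509671241044998, 0.20657604932785034), 37.60268020629883) 0.024810501264618423
```

View pics/w1.png

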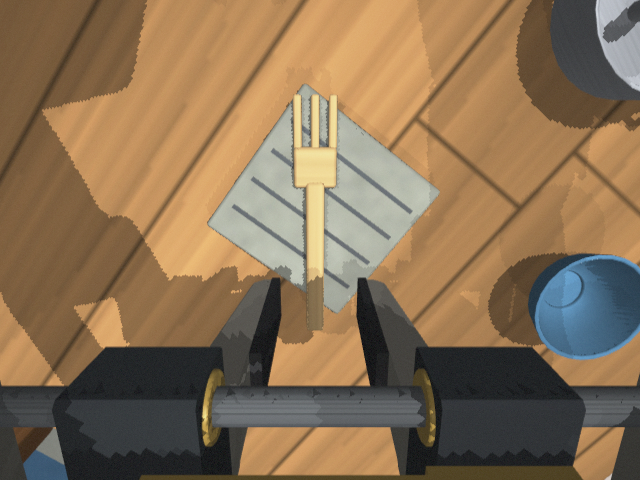

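Request:
drive_tool:
  series:
    - [0,0,0,0,-0.002,0.035,0.6]
    - [0,0,0,0,-0.002,0.07,0.6]
    - [0,0,0,0,-0.002,0.1,0.6]
    - [0,0,0,0,-0.002,0.125,0.6]
    - [0,0,0,0,-0.002,0.145,0.6]

```text
time_s: 1.87
tool_pos: [0.4913, -0.4307, 0.0333]
tcp_rot: [0.448, 0.894, 0.0, -0.001]
force: [0.0, 0.3, 0.1]
width: 0.0365
grip_force: 0.0
```

Request:
drive_tool:
  series:
    - [0,0,0,0,0,0.006,0.6]
    - [0,0,0,0,0,0.012,0.6]
    - [0,0,0,0,0,0.017,0.6]
    - [0,0,0,0,0,0.017,0.6]
    - [0,0,0,0,0,0.017,1]

```text
time_s: 2.28
tool_pos: [0.4935, -0.4316, 0.0196]
tcp_rot: [0.446, 0.895, -0.0, 0.001]
force: [-0.6, -0.2, 0.3]
width: 0.032
grip_force: 0.0
```

Request:
drive_tool:
  series:
    - [0,0,0,0,0,0,1]
    - [0,0,0,0,0,0,1]
    - [0,0,0,0,0,0,1]
    - [0,0,0,0,0,0,1]
    - [0,0,0,0,0,0,1]

```text
time_s: 2.7
tool_pos: [0.4936, -0.4314, 0.0195]
tcp_rot: [0.446, 0.895, -0.0, 0.001]
force: [-0.8, 0.5, 7.0]
width: 0.0156
grip_force: 15.0
```

Request:
drive_tool:
  series:
    - [0,0,0,0,0,-0.01,1]
    - [0,0,0,0,0,-0.03,1]
    - [0,0,0,0,0,-0.05,1]
    - [0,0,0,0,0,-0.065,1]
    - [0,0,0,0,0,-0.08,1]

```text
time_s: 3.12
tool_pos: [0.4932, -0.4311, 0.1002]
tcp_rot: [0.446, 0.895, -0.0, 0.0]
force: [0.2, -0.0, -0.5]
width: 0.0158
grip_force: 15.0
```

```bash
python3 - <<'E'
from h import *
o=get_obs(); print(o["tool_pos"],psi(o),o["width"],o["grip_force"],o["force"])
plan((.495,-.40,.12,7),(.495,-.37,.12,-25),(.4915,-.34,.12,-57),(.4915,-.306,.12,-88.7),(.4915,-.306,.03,-88.7))
E
```

```text
[ 0.49322175 -0.43110912  0.10016275] 37.013056424240546 0.015751932943481463 14.999791234731674 [ 0.24127058 -0.03952299 -0.47125496]
to [ 0.495 -0.4    0.12   7.   ] turnz 30.0 shift [ 0.0238  0.0201 -0.0198] rows 4.2
to [  0.495  -0.37    0.12  -25.   ] turnz 32.0 shift [ 0.0298  0.0037 -0.    ] rows 4.5
to [  0.4915  -0.34     0.12   -57.    ] turnz 32.0 shift [ 0.0257 -0.0159 -0.    ] rows 4.5
to [  0.4915  -0.306    0.12   -88.7   ] turnz 31.7 shift [ 0.0185 -0.0285 -0.    ] rows 4.4
to [ 4.915e-01 -3.060e-01  3.000e-02 -8.870e+01] turnz -0.0 shift [0.   0.   0.09] rows 2.2
```

Request:
drive_tool:
  series:
    - [0,0,6,0.005,0.004,-0.004,1]
    - [0,0,12,0.01,0.008,-0.008,1]
    - [0,0,18,0.014,0.012,-0.012,1]
    - [0,0,24,0.019,0.016,-0.016,1]
    - [0,0,30,0.024,0.02,-0.02,1]

```text
time_s: 3.53
tool_pos: [0.4946, -0.3995, 0.1193]
tcp_rot: [0.664, 0.747, -0.0, 0.0]
force: [0.7, -0.1, 0.9]
width: 0.0157
grip_force: 15.0
```

Request:
drive_tool:
  series:
    - [0,0,6.5,0.006,0.001,0,1]
    - [0,0,13,0.012,0.002,0,1]
    - [0,0,19.5,0.018,0.002,0,1]
    - [0,0,26,0.024,0.003,0,1]
    - [0,0,32,0.03,0.004,0,1]

```text
time_s: 3.95
tool_pos: [0.4949, -0.3692, 0.1192]
tcp_rot: [0.845, 0.535, -0.0, 0.0]
force: [0.6, 0.3, -0.3]
width: 0.016
grip_force: 15.0
```

Request:
drive_tool:
  series:
    - [0,0,6.5,0.005,-0.003,0,1]
    - [0,0,13,0.01,-0.006,0,1]
    - [0,0,19.5,0.015,-0.01,0,1]
    - [0,0,26,0.02,-0.013,0,1]
    - [0,0,32,0.026,-0.016,0,1]

```text
time_s: 4.37
tool_pos: [0.4912, -0.339, 0.1191]
tcp_rot: [0.96, 0.281, -0.0, 0.0]
force: [-0.3, 0.8, -0.6]
width: 0.016
grip_force: 15.0
```

Request:
drive_tool:
  series:
    - [0,0,6.5,0.004,-0.006,0,1]
    - [0,0,13,0.008,-0.012,0,1]
    - [0,0,19.5,0.012,-0.018,0,1]
    - [0,0,26,0.015,-0.024,0,1]
    - [0,0,31.7,0.0185,-0.0285,0,1]

```text
time_s: 4.78
tool_pos: [0.4912, -0.3047, 0.1191]
tcp_rot: [1.0, 0.009, -0.0, -0.0]
force: [0.2, -0.6, -0.1]
width: 0.016
grip_force: 15.0
```

Request:
drive_tool:
  series:
    - [0,0,0,0,0,0.025,1]
    - [0,0,0,0,0,0.05,1]
    - [0,0,0,0,0,0.07,1]
    - [0,0,0,0,0,0.085,1]
    - [0,0,0,0,0,0.09,1]

```text
time_s: 5.2
tool_pos: [0.4901, -0.3044, 0.0268]
tcp_rot: [1.0, 0.012, -0.001, -0.001]
force: [0.5, -0.1, -1.1]
width: 0.0155
grip_force: 15.0
```

```bash
python3 - <<'E'
from h import *
im,d=get_image("top"); o=get_obs(); print(o["time_s"],o["tool_pos"],psi(o),o["width"],o["force"])
plan((.4915,-.306,.006,-88.7))
cv2.imwrite("pics/top1.png",im[180:420,340:600].repeat(2,0).repeat(2,1))
E
```

```text
5.25 [ 0.49027466 -0.30452772  0.02697781] -88.68585282897152 0.015624996640571287 [-0.70995714  0.20969811  0.71652522]
to [ 4.915e-01 -3.060e-01  6.000e-03 -8.870e+01] turnz 0.0 shift [0.0012 0.0015 0.021 ] rows 0.5
```

View pics/top1.png

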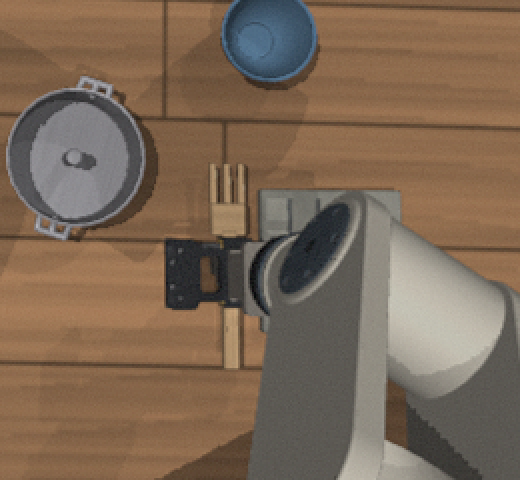

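Request:
drive_tool:
  series:
    - [0,0,0,0.001,0.001,0.007,1]
    - [0,0,0,0.001,0.001,0.014,1]
    - [0,0,0,0.001,0.001,0.02,1]
    - [0,0,0,0.001,0.001,0.0205,1]
    - [0,0,0,0.001,0.001,0.0205,1]

```text
time_s: 5.67
tool_pos: [0.4924, -0.3062, 0.008]
tcp_rot: [1.0, 0.011, -0.0, -0.0]
force: [0.1, 0.1, -0.1]
width: 0.0159
grip_force: 15.0
```

Request:
drive_tool:
  series:
    - [0,0,0,0,0,0,0.75]
    - [0,0,0,0,0,0,0.75]
    - [0,0,0,0,0,0,0.75]
    - [0,0,0,0,0,-0.02,0.75]
    - [0,0,0,0,0,-0.05,0.75]

```text
time_s: 6.08
tool_pos: [0.4906, -0.3051, 0.0565]
tcp_rot: [1.0, 0.011, -0.002, -0.001]
force: [0.6, 0.1, 0.7]
width: 0.0226
grip_force: 0.0
```

Request:
drive_tool:
  series:
    - [0,0,0,0,0,-0.03,0.6]
    - [0,0,0,0,0,-0.07,0.6]
    - [0,0,0,0,0,-0.1,0.6]
    - [0,0,0,0,0,-0.12,0.6]
    - [0,0,0,0,0,-0.12,0.6]

```text
time_s: 6.5
tool_pos: [0.4949, -0.3078, 0.1834]
tcp_rot: [1.0, 0.011, 0.003, 0.002]
force: [1.4, -0.4, 1.5]
width: 0.0368
grip_force: 0.0
```

```bash
python3 - <<'E'
from h import *
o=get_obs(); print(o["time_s"],o["tool_pos"],psi(o),o["width"],o["force"])
plan((.592,-.141,.17,-88.7))
E
```

```text
6.5 [ 0.49488759 -0.30776014  0.18335862] -88.6912771678089 0.03683496655068799 [ 1.41040369 -0.38002934  1.47259959]
to [  0.592  -0.141   0.17  -88.7  ] turnz 0.0 shift [ 0.1009 -0.1645  0.0134] rows 4.6
```

Request:
drive_tool:
  series:
    - [0,0,0,0.02,-0.033,0.002,0.6]
    - [0,0,0,0.04,-0.066,0.005,0.6]
    - [0,0,0,0.06,-0.1,0.008,0.6]
    - [0,0,0,0.08,-0.132,0.01,0.6]
    - [0,0,0,0.1,-0.165,0.013,0.6]

```text
time_s: 6.92
tool_pos: [0.5889, -0.1374, 0.1644]
tcp_rot: [1.0, 0.011, -0.0, -0.0]
force: [-0.2, -0.9, 0.1]
width: 0.0368
grip_force: 0.0
```

```bash
python3 - <<'E'
from h import *
im,d=get_image("top"); c=cam("top")
hsv=cv2.cvtColor(im,cv2.COLOR_BGR2HSV); P=cloud(c,d); z=P[...,2]
m=(abs(P[...,0]-.49)<.12)&(abs(P[...,1]+.306)<.03)&(z>.005)&(z<.03)
if m.any(): print("fork",cv2.minAreaRect(ray(c,big(m),.011)[:,:2].astype(np.float32)))
o=get_obs(); print(o["time_s"],o["tool_pos"],psi(o))
im,d=get_image("wrist"); cv2.imwrite("pics/w2.png",im); c=cam("wrist",o); P=cloud(c,d)
m=(np.hypot(P[...,0]-.594,P[...,1]+.139)<.03)&(P[...,2]>.04)&(P[...,2]<.06)
print(m.sum(),"post",ray(c,big(m),.05)[:,:2].min(0),ray(c,big(m),.05)[:,:2].max(0),cv2.minEnclosingCircle(ray(c,big(m),.05)[:,:2].astype(np.float32)))
m=(np.hypot(P[...,0]-.594,P[...,1]+.139)<.09)&(P[...,2]>.05)&(P[...,2]<.07)
X=P[m][:,:2];A=np.c_[2*X,np.ones(len(X))];s=np.linalg.lstsq(A,(X**2).sum(1),rcond=None)[0];print("rim fit",s[:2],np.sqrt(s[2]+s[0]**2+s[1]**2))
E
```

```text
fork ((0.4593617916107178, -0.3098077178001404), (0.1453605592250824, 0.033790554851293564), 4.323111534118652)
6.9667 [ 0.59187245 -0.13197042  0.16388542] -88.60843539177854
350 post [ 0.58898126 -0.14713101] [ 0.60483397 -0.13186858] ((0.5969507694244385, -0.13944923877716064), 0.008475963957607746)
rim fit [ 0.59585498 -0.1395526 ] 0.06684075514064992
```

View pics/w2.png

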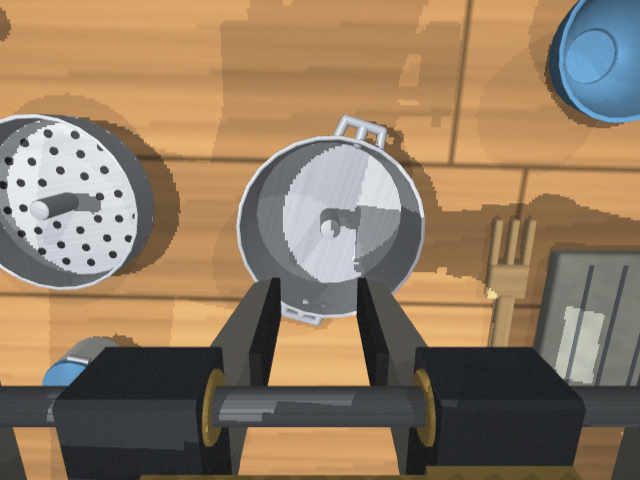

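Request:
drive_tool:
  series:
    - [0,0,0,0,0,0,0.6]
    - [0,0,0,0,0,0,0.6]
    - [0,0,0,0,0,0,0.6]
    - [0,0,0,0,0,0,0.6]
    - [0,0,0,0,0,0,0.6]

```text
time_s: 7.43
tool_pos: [0.5882, -0.1401, 0.1652]
tcp_rot: [1.0, 0.011, 0.0, 0.0]
force: [0.0, -0.4, -0.5]
width: 0.0368
grip_force: 0.0
```

```bash
python3 - <<'E'
from h import *
o=get_obs(); print(o["time_s"],o["tool_pos"],psi(o))
im,d=get_image("wrist"); c=cam("wrist",o); P=cloud(c,d)
m=(np.hypot(P[...,0]-.594,P[...,1]+.139)<.03)&(P[...,2]>.04)&(P[...,2]<.06)
p,_=cv2.minEnclosingCircle(ray(c,big(m),.05)[:,:2].astype(np.float32)); print(p)
plan((*p,.015,-88.7))
E
```

```text
7.4333 [ 0.58820839 -0.14009758  0.16516319] -88.78033540539889
(0.5969114303588867, -0.13959725201129913)
to [ 5.96911430e-01 -1.39597252e-01  1.50000000e-02 -8.87000000e+01] turnz -0.1 shift [ 0.0086 -0.0002  0.1502] rows 3.6
```

Request:
drive_tool:
  series:
    - [0,0,0,0.004,0,0.03,0.6]
    - [0,0,0,0.008,0,0.06,0.6]
    - [0,0,0,0.008,0,0.095,0.6]
    - [0,0,0,0.008,0,0.125,0.6]
    - [0,0,0,0.008,0,0.14,0.6]
  newtons: 30

```text
time_s: 7.9
tool_pos: [0.5944, -0.1389, 0.0216]
tcp_rot: [1.0, 0.011, -0.002, -0.0]
force: [-1.1, 0.6, -1.0]
width: 0.0363
grip_force: 0.0
```

Request:
drive_tool:
  series:
    - [0,0,0,0,0,0.005,0.6]
    - [0,0,0,0,0,0.01,0.6]
    - [0,0,0,0,0,0.01,1]
    - [0,0,0,0,0,0.01,1]
    - [0,0,0,0,0,0.01,1]

```text
time_s: 8.32
tool_pos: [0.5977, -0.1391, 0.0165]
tcp_rot: [1.0, 0.011, 0.001, 0.0]
force: [-0.6, -0.6, -0.3]
width: 0.0188
grip_force: 0.0
```

Request:
drive_tool:
  series:
    - [0,0,0,0,0,0,1]
    - [0,0,0,0,0,0,1]
    - [0,0,0,0,0,-0.01,1]
    - [0,0,0,0,0,-0.025,1]
    - [0,0,0,0,0,-0.04,1]

```text
time_s: 8.73
tool_pos: [0.5959, -0.1385, 0.0555]
tcp_rot: [1.0, 0.011, -0.001, -0.0]
force: [1.0, -0.3, -3.1]
width: 0.0153
grip_force: 30.0
```

Request:
drive_tool:
  series:
    - [0,0,0,0,0,-0.02,1]
    - [0,0,0,0,0,-0.035,1]
    - [0,0,0,0,0,-0.045,1]
    - [0,0,0,0,0,-0.05,1]
    - [0,0,0,0,0,-0.05,1]

```text
time_s: 9.15
tool_pos: [0.5971, -0.1389, 0.1062]
tcp_rot: [1.0, 0.011, 0.001, 0.0]
force: [-0.1, -0.4, -3.1]
width: 0.0156
grip_force: 30.0
```

```bash
python3 - <<'E'
from h import *
o=get_obs(); print(o["time_s"],o["tool_pos"],psi(o),o["width"],o["grip_force"],o["force"])
plan((.545,-.28,.105,-88.7),(.494,-.418,.105,-88.7),(.494,-.418,.032,-88.7))
E
```

```text
9.15 [ 0.59710159 -0.13886512  0.10623944] -88.68511041485999 0.015568578029752774 29.999077320098877 [-0.06326417 -0.35118989 -3.06664158]
to [  0.545  -0.28    0.105 -88.7  ] turnz 0.0 shift [-0.0553  0.1399  0.0012] rows 3.6
to [  0.494  -0.418   0.105 -88.7  ] turnz -0.0 shift [-0.0541  0.1368 -0.    ] rows 3.5
to [ 4.94e-01 -4.18e-01  3.20e-02 -8.87e+01] turnz -0.0 shift [0.    0.    0.073] rows 1.8
```

Request:
drive_tool:
  series:
    - [0,0,0,-0.006,0.014,0,1]
    - [0,0,0,-0.016,0.04,0,1]
    - [0,0,0,-0.028,0.07,0,1]
    - [0,0,0,-0.042,0.105,0,1]
    - [0,0,0,-0.055,0.14,0,1]

```text
time_s: 9.57
tool_pos: [0.543, -0.2811, 0.1038]
tcp_rot: [1.0, 0.012, -0.001, -0.0]
force: [1.4, -0.0, -3.5]
width: 0.0156
grip_force: 30.0
```

Request:
drive_tool:
  series:
    - [0,0,0,-0.013,0.034,0,1]
    - [0,0,0,-0.026,0.067,0,1]
    - [0,0,0,-0.038,0.1,0,1]
    - [0,0,0,-0.048,0.122,0,1]
    - [0,0,0,-0.054,0.137,0,1]

```text
time_s: 9.98
tool_pos: [0.4915, -0.4207, 0.1037]
tcp_rot: [1.0, 0.01, -0.001, -0.0]
force: [0.1, 0.2, -3.6]
width: 0.0153
grip_force: 30.0
```

Request:
drive_tool:
  series:
    - [0,0,0,0,0,0,1]
    - [0,0,0,0,0,0.015,1]
    - [0,0,0,0,0,0.03,1]
    - [0,0,0,0,0,0.045,1]
    - [0,0,0,0,0,0.055,1]

```text
time_s: 10.4
tool_pos: [0.4934, -0.4166, 0.048]
tcp_rot: [1.0, 0.012, -0.001, -0.001]
force: [0.2, 0.4, -2.8]
width: 0.0154
grip_force: 30.0
```

Request:
drive_tool:
  series:
    - [0,0,0,0,0,0.005,1]
    - [0,0,0,0,0,0.01,1]
    - [0,0,0,0,0,0.01,1]
    - [0,0,0,0,0,0.01,1]
    - [0,0,0,0,0,0.01,1]

```text
time_s: 10.82
tool_pos: [0.4945, -0.4185, 0.0408]
tcp_rot: [1.0, 0.011, 0.0, 0.0]
force: [-1.2, 0.3, -2.5]
width: 0.0152
grip_force: 30.0
```

```bash
python3 - <<'E'
from h import *
o=get_obs(); print(o["time_s"],o["tool_pos"],psi(o),o["width"],o["grip_force"],o["force"])
E
```

```text
10.8167 [ 0.49449934 -0.41848293  0.04077046] -88.68333334496194 0.015232745115324735 29.99921143054962 [-1.22298693  0.34934288 -2.53928209]
```

Request:
drive_tool:
  series:
    - [0,0,0,0,0,0.003,1]
    - [0,0,0,0,0,0.006,1]
    - [0,0,0,0,0,0.0085,1]
    - [0,0,0,0,0,0.009,1]
    - [0,0,0,0,0,0.009,1]

```text
time_s: 11.23
tool_pos: [0.4941, -0.4183, 0.0314]
tcp_rot: [1.0, 0.011, 0.0, 0.0]
force: [-1.0, 1.9, 2.1]
width: 0.0155
grip_force: 30.0
```

Request:
drive_tool:
  series:
    - [0,0,0,0,0,0,0.6]
    - [0,0,0,0,0,0,0.6]
    - [0,0,0,0,0,0,0.6]
    - [0,0,0,0,0,-0.015,0.6]
    - [0,0,0,0,0,-0.04,0.6]

```text
time_s: 11.65
tool_pos: [0.4925, -0.4169, 0.0689]
tcp_rot: [1.0, 0.011, -0.002, -0.002]
force: [-0.8, -0.0, 0.2]
width: 0.0364
grip_force: 0.0
```

Request:
drive_tool:
  series:
    - [0,0,0,0,0,-0.03,0.6]
    - [0,0,0,0,0,-0.06,0.6]
    - [0,0,0,0,0,-0.09,0.6]
    - [0,0,0,0,0,-0.115,0.6]
    - [0,0,0,0,0,-0.13,0.6]

```text
time_s: 12.07
tool_pos: [0.495, -0.4191, 0.2046]
tcp_rot: [1.0, 0.011, 0.002, 0.001]
force: [-0.2, -0.7, -0.5]
width: 0.0366
grip_force: 0.0
```

Request:
drive_tool:
  series:
    - [0,0,0,0,0,0,0.6]
    - [0,0,0,0,0,0,0.6]
    - [0,0,0,0,0,0,0.6]
    - [0,0,0,0,0,0,0.6]
    - [0,0,0,0,0,0,0.6]

```text
time_s: 12.48
tool_pos: [0.4934, -0.4177, 0.1995]
tcp_rot: [1.0, 0.011, -0.001, -0.001]
force: [-0.3, 0.1, 0.9]
width: 0.0365
grip_force: 0.0
```

```bash
python3 - <<'E'
from h import *
o=get_obs(); print(o["time_s"],o["tool_pos"],psi(o))
im,d=get_image("wrist"); cv2.imwrite("pics/w3.png",im); c=cam("wrist",o); P=cloud(c,d)
m=(np.hypot(P[...,0]-.494,P[...,1]+.418)<.03)&(P[...,2]>.055)&(P[...,2]<.075)
p,r=cv2.minEnclosingCircle(ray(c,big(m),.065)[:,:2].astype(np.float32)); print("post",p,r)
m=(np.hypot(P[...,0]-.494,P[...,1]+.418)<.09)&(P[...,2]>.068)&(P[...,2]<.085)
print("rim z",np.median(P[m][:,2]))
w=abs(P[...,:2]-[.494,-.418]).max(-1)<.09
m=w&(P[...,2]>.007)&(P[...,2]<.02)&(cv2.cvtColor(im,cv2.COLOR_BGR2HSV)[...,1]<60); v,u=np.nonzero(cv2.morphologyEx(m.astype(np.uint8),cv2.MORPH_OPEN,np.ones((3,3))))
X=ray(c,np.c_[u,v],.015)[:,:2].astype(np.float32); print("trivet",X.min(0),X.max(0),cv2.minAreaRect(X))
plan((.60,-.17,.19,-60),(.60,-.17+.12,.19,-30),(.598,.079,.19,0))
E
```

```text
12.4833 [ 0.49343952 -0.41772287  0.19947748] -88.69024431065024
post (0.4933316707611084, -0.417564332485199) 0.008773882873356342
rim z 0.07392664141873259
trivet [ 0.4211955 -0.4929156] [ 0.5705256  -0.34271142] ((0.4959881007671356, -0.41786032915115356), (0.14738792181015015, 0.1482386738061905), 0.8722376227378845)
to [  0.6   -0.17   0.19 -60.  ] turnz -28.7 shift [ 0.1121 -0.2453  0.0097] rows 6.5
to [  0.6   -0.05   0.19 -30.  ] turnz -30.0 shift [ 0.06   -0.1039 -0.    ] rows 4.2
to [0.598 0.079 0.19  0.   ] turnz -30.0 shift [ 0.1107 -0.0662 -0.    ] rows 4.2
```

View pics/w3.png

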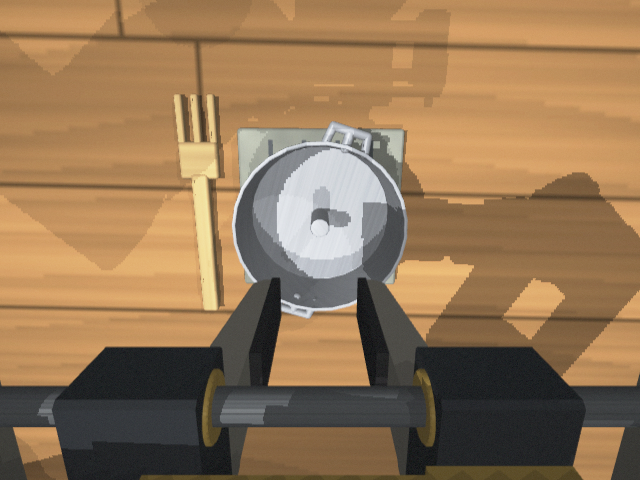

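Request:
drive_tool:
  series:
    - [0,0,0,0.008,-0.03,0,0.6]
    - [0,0,0,0.016,-0.063,0,0.6]
    - [0,0,0,0.024,-0.097,0,0.6]
    - [0,0,0,0.032,-0.131,0,0.6]
    - [0,0,0,0.041,-0.165,0,0.6]

```text
time_s: 12.95
tool_pos: [0.5309, -0.2508, 0.2004]
tcp_rot: [1.0, 0.011, -0.0, -0.0]
force: [0.8, -0.6, -0.2]
width: 0.0368
grip_force: 0.0
```

Request:
drive_tool:
  series:
    - [0,0,0,0.008,-0.033,0,0.6]
    - [0,0,0,0.016,-0.066,0,0.6]
    - [0,0,0,0.024,-0.099,0,0.6]
    - [0,0,0,0.032,-0.132,0,0.6]
    - [0,0,0,0.041,-0.165,0,0.6]

```text
time_s: 13.37
tool_pos: [0.5682, -0.0848, 0.2005]
tcp_rot: [1.0, 0.011, -0.0, -0.0]
force: [0.9, -0.2, -0.2]
width: 0.0369
grip_force: 0.0
```

Request:
drive_tool:
  series:
    - [0,0,0,0.008,-0.033,0.006,0.6]
    - [0,0,0,0.016,-0.066,0.012,0.6]
    - [0,0,0,0.024,-0.099,0.018,0.6]
    - [0,0,0,0.032,-0.135,0.025,0.6]
    - [0,0,0,0.04,-0.164,0.03,0.6]

```text
time_s: 13.78
tool_pos: [0.6043, 0.0808, 0.1699]
tcp_rot: [1.0, 0.012, -0.001, -0.0]
force: [1.7, -0.3, -0.1]
width: 0.0368
grip_force: 0.0
```

Request:
drive_tool:
  series:
    - [0,0,0,0,0,0,0.6]
    - [0,0,0,0,0,0,0.6]
    - [0,0,0,0,0,0,0.6]
    - [0,0,0,0,0,0,0.6]
    - [0,0,0,0,0,0,0.6]

```text
time_s: 14.2
tool_pos: [0.6046, 0.0772, 0.1713]
tcp_rot: [1.0, 0.011, 0.0, 0.0]
force: [0.5, 1.0, -0.5]
width: 0.0369
grip_force: 0.0
```

```bash
python3 - <<'E'
from h import *
im,d=get_image("top"); c=cam("top"); P=cloud(c,d); z=P[...,2]
m=(abs(P[...,0]-.49)<.12)&(abs(P[...,1]+.306)<.035)&(z>.004)&(z<.03)
k=cv2.findContours(m.astype(np.uint8),0,2)[0]; k=np.vstack([q[:,0] for q in k if cv2.contourArea(q)>10])
print("fork",cv2.minAreaRect(ray(c,k,.011)[:,:2].astype(np.float32)))
o=get_obs(); print(o["time_s"],o["tool_pos"],psi(o))
im,d=get_image("wrist"); c=cam("wrist",o); P=cloud(c,d)
m=(np.hypot(P[...,0]-.604,P[...,1]-.079)<.025)&(P[...,2]>.04)&(P[...,2]<.06)
p,r=cv2.minEnclosingCircle(ray(c,big(m),.05)[:,:2].astype(np.float32)); print("post",p,r)
plan((*p,.022,-88.7))
E
```

```text
fork ((0.49002373218536377, -0.3091071546077728), (0.21446576714515686, 0.04053082689642906), 4.454097270965576)
14.25 [0.60463126 0.07725074 0.17130681] -88.7750328178681
post (0.6061573028564453, 0.0791863352060318) 0.008633866906166077
to [ 6.06157303e-01  7.91863352e-02  2.20000000e-02 -8.87000000e+01] turnz -0.1 shift [ 0.0015 -0.0018  0.1493] rows 3.6
```

Request:
drive_tool:
  series:
    - [0,0,0,0.001,-0.002,0.035,0.6]
    - [0,0,0,0.001,-0.002,0.07,0.6]
    - [0,0,0,0.001,-0.002,0.1,0.6]
    - [0,0,0,0.001,-0.002,0.125,0.6]
    - [0,0,0,0.001,-0.002,0.14,0.6]

```text
time_s: 14.72
tool_pos: [0.6041, 0.0796, 0.0284]
tcp_rot: [1.0, 0.011, -0.001, 0.0]
force: [-0.5, -0.7, 0.8]
width: 0.0364
grip_force: 0.0
```

Request:
drive_tool:
  series:
    - [0,0,0,0,0,0.005,0.6]
    - [0,0,0,0,0,0.009,0.6]
    - [0,0,0,0,0,0.009,0.6]
    - [0,0,0,0,0,0.009,1]
    - [0,0,0,0,0,0.009,1]

```text
time_s: 15.13
tool_pos: [0.6066, 0.0805, 0.0234]
tcp_rot: [1.0, 0.011, 0.001, -0.0]
force: [0.1, 0.0, -0.1]
width: 0.0256
grip_force: 0.0
```

Request:
drive_tool:
  series:
    - [0,0,0,0,0,0,1]
    - [0,0,0,0,0,0,1]
    - [0,0,0,0,0,0,1]
    - [0,0,0,0,0,-0.01,1]
    - [0,0,0,0,0,-0.025,1]

```text
time_s: 15.55
tool_pos: [0.6042, 0.0803, 0.0465]
tcp_rot: [1.0, 0.011, -0.002, 0.0]
force: [0.7, -1.1, -1.8]
width: 0.0152
grip_force: 30.0
```

Request:
drive_tool:
  series:
    - [0,0,0,0,0,-0.03,1]
    - [0,0,0,0,0,-0.06,1]
    - [0,0,0,0,0,-0.09,1]
    - [0,0,0,0,0,-0.11,1]
    - [0,0,0,0,0,-0.12,1]

```text
time_s: 15.97
tool_pos: [0.6069, 0.0807, 0.1707]
tcp_rot: [1.0, 0.011, 0.002, -0.0]
force: [0.3, 0.5, -1.9]
width: 0.0153
grip_force: 30.0
```

```bash
python3 - <<'E'
from h import *
o=get_obs(); print(o["time_s"],o["tool_pos"],psi(o),o["width"],o["grip_force"],o["force"])
plan((.57,-.085,.17,-88.7),(.53,-.25,.17,-88.7),(.4935,-.418,.17,-88.7))
E
```

```text
15.9667 [0.60687599 0.08066167 0.17074478] -88.68704842464871 0.01530363917919155 29.999464452266693 [ 0.27336054  0.49500206 -1.91253173]
to [ 5.70e-01 -8.50e-02  1.70e-01 -8.87e+01] turnz 0.0 shift [-0.0407  0.1648  0.0007] rows 4.1
to [  0.53  -0.25   0.17 -88.7 ] turnz -0.0 shift [-0.0437  0.1641 -0.    ] rows 4.1
to [  0.4935  -0.418    0.17   -88.7   ] turnz -0.0 shift [-0.0403  0.1671 -0.    ] rows 4.1
```

Request:
drive_tool:
  series:
    - [0,0,0,-0.005,0.02,0,1]
    - [0,0,0,-0.013,0.053,0,1]
    - [0,0,0,-0.022,0.09,0,1]
    - [0,0,0,-0.032,0.128,0,1]
    - [0,0,0,-0.041,0.165,0,1]

```text
time_s: 16.38
tool_pos: [0.567, -0.0867, 0.1665]
tcp_rot: [1.0, 0.012, -0.001, -0.0]
force: [0.4, 0.6, -1.7]
width: 0.015
grip_force: 30.0
```

Request:
drive_tool:
  series:
    - [0,0,0,-0.009,0.033,0,1]
    - [0,0,0,-0.018,0.066,0,1]
    - [0,0,0,-0.026,0.099,0,1]
    - [0,0,0,-0.035,0.131,0,1]
    - [0,0,0,-0.044,0.164,0,1]

```text
time_s: 16.8
tool_pos: [0.5269, -0.2516, 0.1665]
tcp_rot: [1.0, 0.011, -0.001, -0.0]
force: [1.0, -0.4, -1.4]
width: 0.0155
grip_force: 30.0
```

Request:
drive_tool:
  series:
    - [0,0,0,-0.009,0.037,0,1]
    - [0,0,0,-0.018,0.074,0,1]
    - [0,0,0,-0.027,0.11,0,1]
    - [0,0,0,-0.035,0.145,0,1]
    - [0,0,0,-0.04,0.167,0,1]

```text
time_s: 17.22
tool_pos: [0.4904, -0.4211, 0.1664]
tcp_rot: [1.0, 0.011, -0.001, 0.0]
force: [0.8, 0.2, -2.7]
width: 0.0153
grip_force: 30.0
```

Request:
drive_tool:
  series:
    - [0,0,0,0,0,0.01,1]
    - [0,0,0,0,0,0.025,1]
    - [0,0,0,0,0,0.04,1]
    - [0,0,0,0,0,0.045,1]
    - [0,0,0,0,0,0.045,1]

```text
time_s: 17.63
tool_pos: [0.4908, -0.4166, 0.1198]
tcp_rot: [1.0, 0.012, -0.002, -0.001]
force: [-0.1, 1.1, -2.8]
width: 0.0153
grip_force: 30.0
```

Request:
drive_tool:
  series:
    - [0,0,0,0,0,0,1]
    - [0,0,0,0,0,0,1]
    - [0,0,0,0,0,0,1]
    - [0,0,0,0,0,0,1]
    - [0,0,0,0,0,0,1]

```text
time_s: 18.05
tool_pos: [0.4924, -0.4184, 0.1227]
tcp_rot: [1.0, 0.012, 0.0, 0.0]
force: [0.1, 0.3, -1.7]
width: 0.0153
grip_force: 30.0
```

```bash
python3 - <<'E'
from h import *
o=get_obs(); print(o["time_s"],o["tool_pos"],psi(o),o["width"],o["grip_force"],o["force"])
im,d=get_image("wrist"); cv2.imwrite("pics/w4.png",im); c=cam("wrist",o); P=cloud(c,d)
m=(np.hypot(P[...,0]-.494,P[...,1]+.418)<.1)&(P[...,2]>.066)&(P[...,2]<.085)
print(m.sum())
plan((.4935,-.4177,.100,-88.7))
E
```

```text
18.05 [ 0.49235303 -0.41838258  0.12273308] -88.67890094286696 0.01533339297688786 29.99945729970932 [ 0.13340188  0.29709444 -1.66253995]
609
to [  0.4935  -0.4177   0.1    -88.7   ] turnz 0.0 shift [ 0.0013 -0.0007  0.0226] rows 0.5
```

View pics/w4.png

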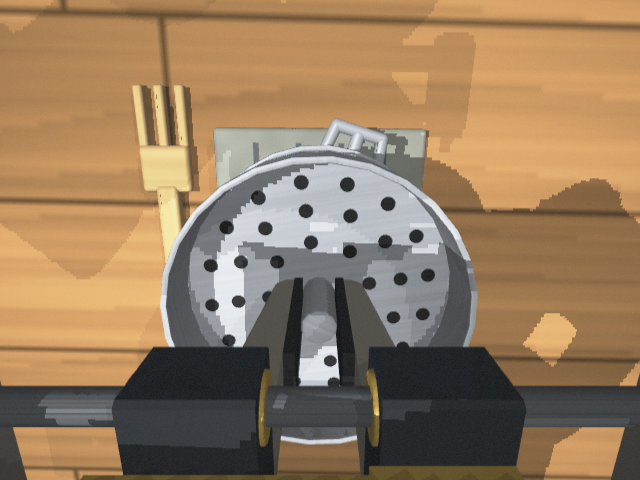

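Request:
drive_tool:
  series:
    - [0,0,0,0.001,-0.001,0.006,1]
    - [0,0,0,0.001,-0.001,0.012,1]
    - [0,0,0,0.001,-0.001,0.018,1]
    - [0,0,0,0.001,-0.001,0.023,1]
    - [0,0,0,0.001,-0.001,0.023,1]

```text
time_s: 18.52
tool_pos: [0.4922, -0.4166, 0.0973]
tcp_rot: [1.0, 0.011, -0.001, -0.001]
force: [-1.0, -0.0, -2.4]
width: 0.0151
grip_force: 30.0
```

Request:
drive_tool:
  series:
    - [0,0,0,0,0,0.003,1]
    - [0,0,0,0,0,0.006,1]
    - [0,0,0,0,0,0.008,1]
    - [0,0,0,0,0,0.009,1]
    - [0,0,0,0,0,0.009,1]

```text
time_s: 18.93
tool_pos: [0.4931, -0.4173, 0.0904]
tcp_rot: [1.0, 0.011, 0.0, 0.0]
force: [-0.9, 0.9, -0.8]
width: 0.0153
grip_force: 30.0
```

```bash
python3 - <<'E'
from h import *
o=get_obs(); print(o["time_s"],o["tool_pos"],psi(o),o["width"],o["grip_force"],o["force"])
E
```

```text
18.9333 [ 0.49305288 -0.41729086  0.09035176] -88.68837821836381 0.015277490171459483 29.999832808971405 [-0.86780946  0.91360716 -0.82093228]
```

Just touching. I'll lower a little more, release, rise and look.

Request:
drive_tool:
  series:
    - [0,0,0,0,0,0.001,1]
    - [0,0,0,0,0,0.001,1]
    - [0,0,0,0,0,0.001,0.6]
    - [0,0,0,0,0,0.001,0.6]
    - [0,0,0,0,0,0.001,0.6]

```text
time_s: 19.35
tool_pos: [0.4933, -0.4175, 0.0893]
tcp_rot: [1.0, 0.011, 0.0, 0.0]
force: [0.2, -0.1, -0.2]
width: 0.0332
grip_force: 0.0
```

Request:
drive_tool:
  series:
    - [0,0,0,0,0,0,0.6]
    - [0,0,0,0,0,-0.01,0.6]
    - [0,0,0,0,0,-0.035,0.6]
    - [0,0,0,0,0,-0.07,0.6]
    - [0,0,0,0,0,-0.1,0.6]

```text
time_s: 19.77
tool_pos: [0.4929, -0.4172, 0.1909]
tcp_rot: [1.0, 0.011, -0.0, -0.0]
force: [0.3, 0.1, 0.5]
width: 0.0369
grip_force: 0.0
```

Request:
drive_tool:
  series:
    - [0,0,0,0,0,-0.02,0.6]
    - [0,0,0,0,0,-0.03,0.6]
    - [0,0,0,0,0,-0.03,0.6]
    - [0,0,0,0,0,-0.03,0.6]
    - [0,0,0,0,0,-0.03,0.6]

```text
time_s: 20.18
tool_pos: [0.4923, -0.4166, 0.2174]
tcp_rot: [1.0, 0.011, -0.001, -0.001]
force: [-0.8, 0.2, 0.2]
width: 0.0367
grip_force: 0.0
```

```bash
python3 - <<'E'
from h import *
o=get_obs(); print(o["time_s"],o["tool_pos"],psi(o),o["width"])
im,d=get_image("wrist"); c=cam("wrist",o); P=cloud(c,d)
D=np.hypot(P[...,0]-.494,P[...,1]+.418); z=P[...,2]
m=(D<.03)&(z>.112)&(z<.128); p,r=cv2.minEnclosingCircle(ray(c,big(m),.117)[:,:2].astype(np.float32)); print("post",p,r,np.median(z[m]))
m=(D<.08)&(D>.06)&(z>.1)&(z<.115); X=P[m]; X=X[X[:,2]>np.percentile(X[:,2],50)]
A=np.c_[X[:,:2]-[.494,-.418],np.ones(len(X))]; s=np.linalg.lstsq(A,X[:,2],rcond=None)[0]; print("rim plane",s)
plan((.48,-.25,.19,-88.7),(.45,-.08,.19,-88.7),(.437,.08,.17,-103.4))
E
```

```text
20.1833 [ 0.49226625 -0.41663701  0.21742056] -88.69100105539196 0.036658436952566195
post (0.49243342876434326, -0.4165056347846985) 0.00813224446028471 0.11631211471162711
rim plane [0.00022825 0.00025842 0.10684501]
to [  0.48  -0.25   0.19 -88.7 ] turnz 0.0 shift [-0.0084 -0.1668  0.0272] rows 4.1
to [ 4.50e-01 -8.00e-02  1.90e-01 -8.87e+01] turnz -0.0 shift [-0.0261 -0.1706 -0.    ] rows 4.1
to [ 4.370e-01  8.000e-02  1.700e-01 -1.034e+02] turnz 14.7 shift [-0.0094 -0.1603  0.02  ] rows 3.9
```

Request:
drive_tool:
  series:
    - [0,0,0,-0.002,-0.033,0,0.3]
    - [0,0,0,-0.004,-0.066,0.005,0]
    - [0,0,0,-0.006,-0.1,0.012,0]
    - [0,0,0,-0.007,-0.133,0.02,0]
    - [0,0,0,-0.008,-0.167,0.027,0]
  newtons: 20

```text
time_s: 20.65
tool_pos: [0.4799, -0.2488, 0.1902]
tcp_rot: [1.0, 0.011, -0.001, -0.001]
force: [0.8, 0.2, -0.0]
width: 0.0676
grip_force: 0.0
```

Request:
drive_tool:
  series:
    - [0,0,0,-0.005,-0.034,0,0]
    - [0,0,0,-0.01,-0.068,0,0]
    - [0,0,0,-0.015,-0.102,0,0]
    - [0,0,0,-0.02,-0.136,0,0]
    - [0,0,0,-0.026,-0.17,0,0]

```text
time_s: 21.07
tool_pos: [0.45, -0.0795, 0.1908]
tcp_rot: [1.0, 0.011, -0.001, -0.0]
force: [1.3, 0.8, -0.3]
width: 0.0922
grip_force: 0.0
```

Request:
drive_tool:
  series:
    - [0,0,3,-0.002,-0.032,0.004,0]
    - [0,0,6,-0.004,-0.064,0.008,0]
    - [0,0,9,-0.006,-0.1,0.012,0]
    - [0,0,12,-0.008,-0.135,0.016,0]
    - [0,0,14.7,-0.009,-0.16,0.02,0]

```text
time_s: 21.48
tool_pos: [0.4372, 0.0808, 0.1708]
tcp_rot: [0.993, -0.118, -0.001, 0.0]
force: [0.6, -0.8, 0.1]
width: 0.092
grip_force: 0.0
```

Request:
drive_tool:
  series:
    - [0,0,0,0,0,0,0]
    - [0,0,0,0,0,0,0]
    - [0,0,0,0,0,0,0]
    - [0,0,0,0,0,0,0]
    - [0,0,0,0,0,0,0]

```text
time_s: 21.9
tool_pos: [0.4387, 0.0776, 0.172]
tcp_rot: [0.993, -0.117, -0.0, 0.0]
force: [0.3, -0.2, 0.1]
width: 0.0918
grip_force: 0.0
```

```bash
python3 - <<'E'
from h import *
o=get_obs(); print(o["time_s"],o["tool_pos"],psi(o),o["width"],o["joints"])
im,d=get_image("wrist"); cv2.imwrite("pics/w5.png",im); c=cam("wrist",o); P=cloud(c,d)
hsv=cv2.cvtColor(im,cv2.COLOR_BGR2HSV); z=P[...,2]
m=(np.hypot(P[...,0]-.44,P[...,1]-.08)<.05)&(z>.015)&(z<.06)
m2=m&(hsv[...,1]>90)&(hsv[...,0]>90)&(hsv[...,0]<125)
p,r=cv2.minEnclosingCircle(ray(c,big(m2),.042)[:,:2].astype(np.float32)); print("lid",p,r,z[m2].max())
print("cloud ext",P[m&(z>.02)].min(0),P[m].max(0))
plan((*p,.009,-103.4))
E
```

```text
21.9 [0.43872836 0.07762725 0.17198969] -103.44977342825935 0.09182172216969876 [ 1.71879490e-01  1.23247213e-01  2.04493346e+00 -1.82525033e-04
  9.73650778e-01  1.97752131e+00]
lid (0.4409271478652954, 0.08257964253425598) 0.02856123261153698 0.05114597622499112
cloud ext [0.41006359 0.05379699 0.0201959 ] [0.47366154 0.11086113 0.05114598]
to [ 4.40927148e-01  8.25796425e-02  9.00000000e-03 -1.03400000e+02] turnz -0.1 shift [ 0.001  -0.0053  0.1631] rows 3.9
```

View pics/w5.png

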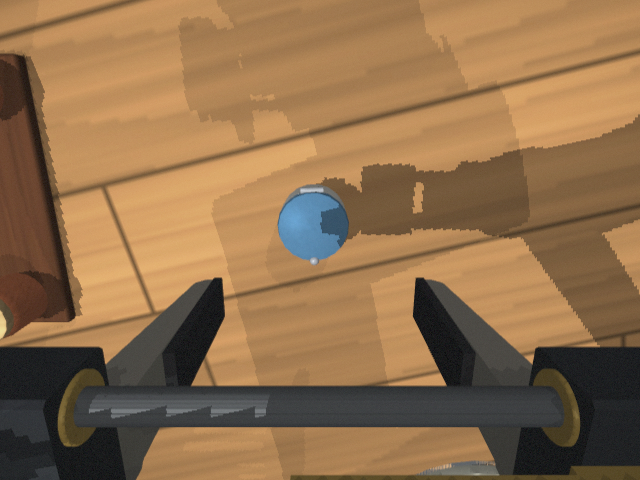

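Request:
drive_tool:
  series:
    - [0,0,0,0.001,-0.004,0.035,0]
    - [0,0,0,0.001,-0.004,0.07,0]
    - [0,0,0,0.001,-0.004,0.105,0]
    - [0,0,0,0.001,-0.004,0.135,0]
    - [0,0,0,0.001,-0.004,0.152,0]

```text
time_s: 22.37
tool_pos: [0.4391, 0.0813, 0.0175]
tcp_rot: [0.993, -0.117, -0.001, 0.0]
force: [-0.8, -0.3, -0.1]
width: 0.092
grip_force: 0.0
```

Request:
drive_tool:
  series:
    - [0,0,0,0,0,0.006,0]
    - [0,0,0,0,0,0.01,0]
    - [0,0,0,0,0,0.01,0]
    - [0,0,0,0,0,0.01,0.3]
    - [0,0,0,0,0,0.01,0.5]

```text
time_s: 22.78
tool_pos: [0.4416, 0.0823, 0.0113]
tcp_rot: [0.993, -0.117, 0.001, -0.0]
force: [-0.4, 0.2, 0.6]
width: 0.0806
grip_force: 0.0
```

Request:
drive_tool:
  series:
    - [0,0,0,0,0,0,0.6]
    - [0,0,0,0,0,0,0.6]
    - [0,0,0,0,0,0,0.6]
    - [0,0,0,0,0,0,0.6]
    - [0,0,0,0,0,0,0.6]

```text
time_s: 23.2
tool_pos: [0.4409, 0.0824, 0.0105]
tcp_rot: [0.993, -0.117, 0.0, -0.0]
force: [-1.1, -0.0, 6.3]
width: 0.0574
grip_force: 20.0
```

```bash
python3 - <<'E'
from h import *
o=get_obs(); print(o["time_s"],o["tool_pos"],psi(o),o["width"],o["grip_force"],o["force"])
im,d=get_image("scene"); u=im[170:310,320:560]; cv2.imwrite("pics/s1.png",u.repeat(3,0).repeat(3,1))
E
```

```text
23.2 [0.44085203 0.08235467 0.01053087] -103.38614708359034 0.05738043106036414 20.000917675788514 [-1.14088414 -0.0306971   6.26663447]
```

Request:
drive_tool:
  series:
    - [0,0,0,0,0,-0.01,0.6]
    - [0,0,0,0,0,-0.03,0.6]
    - [0,0,0,0,0,-0.06,0.6]
    - [0,0,0,0,0,-0.085,0.6]
    - [0,0,0,0,0,-0.1,0.6]

```text
time_s: 23.67
tool_pos: [0.4412, 0.0824, 0.1128]
tcp_rot: [0.993, -0.117, 0.001, -0.0]
force: [0.4, 0.8, -2.1]
width: 0.0576
grip_force: 20.0
```

```bash
python3 - <<'E'
from h import *
o=get_obs(); print(o["time_s"],o["tool_pos"],psi(o),o["width"],o["grip_force"],o["force"])
plan((.47,.19,.115,-103.4),(.5176,.3413,.115,-103.4))
E
```

```text
23.6667 [0.44115052 0.082432   0.11281822] -103.3869553739066 0.057644632761753696 19.999583894968964 [ 0.38283826  0.76648969 -2.12379347]
to [   0.47     0.19     0.115 -103.4  ] turnz 0.0 shift [ 0.0032 -0.1113 -0.0022] rows 2.7
to [   0.5176    0.3413    0.115  -103.4   ] turnz -0.0 shift [ 0.0112 -0.1582 -0.    ] rows 3.8
```

Request:
drive_tool:
  series:
    - [0,0,0,0,-0.01,0,0.6]
    - [0,0,0,0.001,-0.03,0,0.6]
    - [0,0,0,0.002,-0.055,0,0.6]
    - [0,0,0,0.003,-0.083,0,0.6]
    - [0,0,0,0.003,-0.111,0,0.6]

```text
time_s: 24.08
tool_pos: [0.4688, 0.191, 0.1092]
tcp_rot: [0.993, -0.117, -0.0, 0.0]
force: [0.8, -0.4, -1.8]
width: 0.0577
grip_force: 20.0
```

Request:
drive_tool:
  series:
    - [0,0,0,0.003,-0.035,0,0.6]
    - [0,0,0,0.006,-0.075,0,0.6]
    - [0,0,0,0.008,-0.11,0,0.6]
    - [0,0,0,0.01,-0.14,0,0.6]
    - [0,0,0,0.011,-0.158,0,0.6]

```text
time_s: 24.5
tool_pos: [0.5164, 0.3444, 0.1087]
tcp_rot: [0.993, -0.116, -0.0, -0.0]
force: [0.6, -0.5, -2.3]
width: 0.0577
grip_force: 20.0
```

Request:
drive_tool:
  series:
    - [0,0,0,0,0,0,0.6]
    - [0,0,0,0,0,0,0.6]
    - [0,0,0,0,0,0,0.6]
    - [0,0,0,0,0,0,0.6]
    - [0,0,0,0,0,0,0.6]

```text
time_s: 24.92
tool_pos: [0.5161, 0.3397, 0.1099]
tcp_rot: [0.993, -0.117, -0.0, 0.0]
force: [-0.1, -0.6, -2.2]
width: 0.0576
grip_force: 20.0
```

```bash
python3 - <<'E'
from h import *
o=get_obs(); print(o["time_s"],o["tool_pos"],psi(o),o["width"],o["grip_force"],o["force"])
im,d=get_image("wrist"); cv2.imwrite("pics/w6.png",im); c=cam("wrist",o); P=cloud(c,d)
m=(np.hypot(P[...,0]-.6046,P[...,1]-.3206)<.04)&(P[...,2]>.05)&(P[...,2]<.07)
if m.any(): print("jarF",cv2.minEnclosingCircle(ray(c,big(m),.059)[:,:2].astype(np.float32)),np.median(P[m][:,2]))
plan((.5180,.3408,.0235,-103.4))
E
```

```text
24.9167 [0.51607466 0.33971977 0.10988979] -103.44185036071448 0.057574797409200275 19.99971385812387 [-0.11252254 -0.62438892 -2.15407716]
jarF ((0.6058351993560791, 0.32375049591064453), 0.021769095212221146) 0.05843809577833295
to [ 5.180e-01  3.408e-01  2.350e-02 -1.034e+02] turnz -0.0 shift [ 0.0015 -0.0014  0.0865] rows 2.1
```

View pics/w6.png

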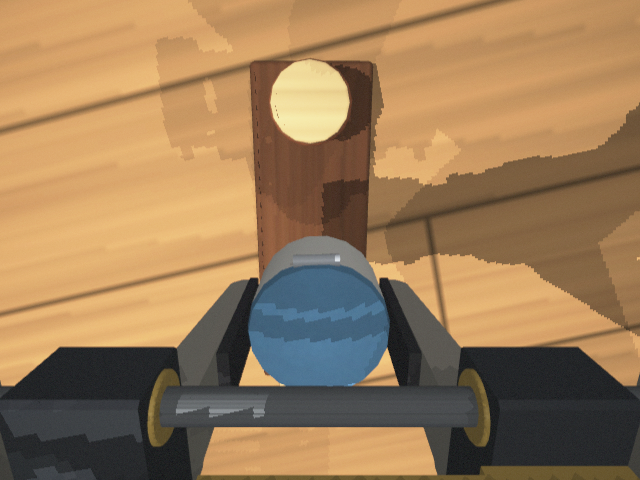

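Request:
drive_tool:
  series:
    - [0,0,0,0.002,-0.003,0.015,0.6]
    - [0,0,0,0.002,-0.003,0.032,0.6]
    - [0,0,0,0.002,-0.003,0.05,0.6]
    - [0,0,0,0.002,-0.003,0.066,0.6]
    - [0,0,0,0.002,-0.003,0.076,0.6]

```text
time_s: 25.38
tool_pos: [0.5183, 0.3423, 0.0316]
tcp_rot: [0.993, -0.117, -0.001, 0.001]
force: [0.5, -0.1, -1.2]
width: 0.0573
grip_force: 20.0
```

Request:
drive_tool:
  series:
    - [0,0,0,0,0,0.003,0.6]
    - [0,0,0,0,0,0.006,0.6]
    - [0,0,0,0,0,0.009,0.6]
    - [0,0,0,0,0,0.01,0.6]
    - [0,0,0,0,0,0.01,0.6]

```text
time_s: 25.8
tool_pos: [0.5194, 0.3434, 0.0245]
tcp_rot: [0.993, -0.117, 0.0, -0.0]
force: [-0.8, 0.3, -1.2]
width: 0.0575
grip_force: 20.0
```

```bash
python3 - <<'E'
from h import *
o=get_obs(); print(o["time_s"],o["tool_pos"],psi(o),o["width"],o["grip_force"],o["force"])
E
```

```text
25.8 [0.51940868 0.3433619  0.02448839] -103.3912534694472 0.05747293330887149 19.999630856327713 [-0.75227812  0.28967352 -1.15235592]
```

Request:
drive_tool:
  series:
    - [0,0,0,0,0,0.001,0.6]
    - [0,0,0,0,0,0.002,0.6]
    - [0,0,0,0,0,0.002,0.6]
    - [0,0,0,0,0,0.002,0.6]
    - [0,0,0,0,0,0.002,0.35]

```text
time_s: 26.22
tool_pos: [0.5194, 0.3434, 0.0225]
tcp_rot: [0.993, -0.117, 0.0, -0.0]
force: [0.1, 0.3, -0.6]
width: 0.0594
grip_force: 0.0
```

Request:
drive_tool:
  series:
    - [0,0,0,0,0,0,0.1]
    - [0,0,0,0,0,0,0]
    - [0,0,0,0,0,0,0]
    - [0,0,0,0,0,0,0]
    - [0,0,0,0,0,-0.01,0]

```text
time_s: 26.63
tool_pos: [0.518, 0.3424, 0.0308]
tcp_rot: [0.993, -0.117, -0.001, 0.001]
force: [0.3, -0.3, -0.0]
width: 0.0908
grip_force: 0.0
```

Request:
drive_tool:
  series:
    - [0,0,0,0,0,-0.025,0]
    - [0,0,0,0,0,-0.055,0]
    - [0,0,0,0,0,-0.09,0]
    - [0,0,0,0,0,-0.12,0]
    - [0,0,0,0,0,-0.15,0]

```text
time_s: 27.05
tool_pos: [0.519, 0.3431, 0.1846]
tcp_rot: [0.993, -0.117, 0.0, -0.0]
force: [0.9, 0.3, 0.1]
width: 0.0921
grip_force: 0.0
```

Request:
drive_tool:
  series:
    - [0,0,0,-0.03,0.03,-0.01,0]
    - [0,0,0,-0.06,0.06,-0.02,0]
    - [0,0,0,-0.08,0.08,-0.03,0]
    - [0,0,0,-0.09,0.09,-0.04,0]
    - [0,0,0,-0.09,0.09,-0.04,0]

```text
time_s: 27.47
tool_pos: [0.4089, 0.2754, 0.2246]
tcp_rot: [0.993, -0.117, 0.001, -0.001]
force: [0.8, 0.1, 0.6]
width: 0.0919
grip_force: 0.0
```

```bash
python3 - <<'E'
from h import *
o=get_obs(); print(o["time_s"],o["tool_pos"],psi(o),o["width"])
im,d=get_image("top"); cv2.imwrite("pics/top2.png",im); c=cam("top"); P=cloud(c,d); z=P[...,2]
hsv=cv2.cvtColor(im,cv2.COLOR_BGR2HSV)
near=lambda x,y,r:np.hypot(P[...,0]-x,P[...,1]-y)<r
m=near(.518,.341,.04)&(hsv[...,1]>90)&(hsv[...,0]>90)&(hsv[...,0]<125)
if m.sum()>50: print("cellar",cv2.minEnclosingCircle(ray(c,big(m),.054)[:,:2].astype(np.float32)),z[m].max())
J=[]
for x,y in ((.6046,.3206),(.4306,.362)):
    m=near(x,y,.035)&(z>.05)&(z<.07)
    if m.sum()>50: print("jar",cv2.minEnclosingCircle(ray(c,big(m),.059)[:,:2].astype(np.float32)))
m=near(.494,-.418,.085)&(z>.1)&(z<.112); print("rim",cv2.minEnclosingCircle(ray(c,big(m),.107)[:,:2].astype(np.float32)))
E
```

```text
27.4667 [0.4088953  0.27537116 0.22459084] -103.38617018443595 0.09190851538010775
cellar ((0.5190281867980957, 0.3429863154888153), 0.02789883315563202) 0.06731994912098271
jar ((0.6050136089324951, 0.32022660970687866), 0.02449462004005909)
jar ((0.4327954351902008, 0.3619917035102844), 0.025004392489790916)
rim ((0.49144232273101807, -0.41649872064590454), 0.07178758829832077)
```

View pics/top2.png

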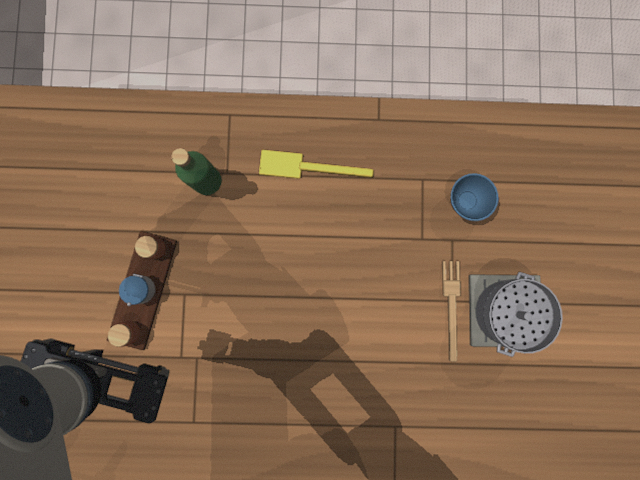

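The final view shows the cellar at (137,290), between the jars at (147,245) and (120,335). The stack sits on the trivet at (525,315), the fork is parallel at its left (452,310), and the bystanders haven't moved. Everything measures within tolerance.

```bash
python3 -c "
from rig import *
print(get_obs()['joint_velocities'].round(3)); print(hand_in())"
```

```text
[-0.001  0.055 -0.033 -0.    -0.027 -0.001]
the job is handed in; nothing more can be done
None
```

The job is handed in at about 27.5 s: my last measurements put the fork, both steamer tiers and the salt cellar within the limits, and the spatula, bottle and bowl looked unmoved in the last top view; no verdict was returned.

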